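Lock the spindle's jam nut while a spanner holds the lower nut

TASK

Lock the bearing adjustment of the spindle: fit the large spanner on the lower nut, its handle end resting against the counter-clockwise side of the steel reaction post so that the nut cannot turn, then turn the thin jam nut above it clockwise (seen from above) until it is tight on the lower nut, to about 1 N m. The lower nut must keep its setting and the post must not be loaded beyond 8 N. Finish by taking the spanner off and laying it flat on the bench away from the plate, and leave the small spanner, the caliper, the roll of tape and the tin where they are.

Things in the scene. Friction and masses are not known exactly. Their poses are not given: they have to be found in the camera images.
- spindle_plate: dark steel plate fixed to the bench, 262 x 112 x 12 mm (x -65 to +197 mm, y +-56 mm). A vertical threaded steel spindle, 24 mm across, stands on it to 62 mm above the bench. Origin: on the spindle's axis at bench level; z up, x towards the reaction post. Flush small screw heads at its corners stand 3 mm up (looks only).
- reaction_post: round steel pin 16 mm across (foot 22 mm across and 3 mm high, looks only), fixed on the plate, 30 mm tall: bench height 12 to 42 mm. Origin: its foot on the plate, at x = 165 mm, y = -27.9 mm of the plate. It stops the ring end of a spanner that swings clockwise (seen from above) about the spindle: with the large spanner on the lower nut along the plate's x axis, its ring end has 1.3 mm to go.
- lower_nut: hexagon nut on the spindle, 30 mm across flats, 12 to 28 mm above the bench, with a dark spring washer 35 mm across and 2 mm thick on top (no solid). It turns about the spindle with about 0.25 N m of friction and is not to be turned. Origin: on the axis at its underside; x points to a corner (two flats face +-y), 0 to 0.05 rad counter-clockwise of the plate's x at the start.
- lower_nut_mid (a point): on the axis, half-way up the lower nut (20 mm above the bench); axes as the nut's.
- lower_flat (a point): centre of the lower nut's flat that faces -y (the post's side); it moves with the nut, 15 mm from the axis.
- jam_nut: thin hexagon nut above the spring washer, 30 mm across flats, 12 mm thick. Origin: on the axis at its underside (30 mm above the bench when home, up to 1.2 mm more at the start); x points to a corner. Clockwise (from above) lowers it 5 mm a turn with 0.06 N m of drag. It starts 0.3 to 1.5 rad short of home; where that is must be felt.
- jam_nut_mid (a point): on the axis, half-way up the jam nut; axes as the nut's. 16.0 mm above lower_nut_mid when home. From there on the torque of turning it rises by 3 to 6 N m per rad (spanner's play taken up) and bears on the lower nut, which turns along above 0.25 N m unless it is held.
- spanner: the larger of two combination spanners, loose, bright steel, 207 mm long, 9 mm thick, 0.28 kg, lying flat. Origin: underside of the middle of the handle. x points from the handle to the open jaw, z up. Handle 18 mm wide, straight and clear from x = -55 to +45 mm. Ring end 37 mm across, centred at x = -83 mm.
- spanner_grip (a point): middle of the large spanner's handle, half-way up (4.5 mm over its underside); axes as the spanner's. It is close to its centre of mass.
- spanner_jaw (a point): where the axis of the nut lies when the jaw is fully on it: 82 mm along x from spanner_grip. The jaw is 31.0 mm wide between parallel faces, open to +x, its mouth flared to 38 mm over the last 8 mm, the tips 21 mm ahead of this point, the bottom 18 mm behind it; the head is 57 mm wide.
- small_spanner_grip (a point): middle of the handle of the smaller spanner, 163 mm long with a 22 mm jaw: it does not fit these nuts. Leave it.
- caliper: sliding caliper, 200 x 67 x 14 mm, lying beyond the plate. Leave it.
- elec_tape_a: roll of black tape lying flat, 60 mm across, 19 mm high. Leave it.
- flux_tin: round white tin, 56 mm across, 22 mm high. Leave it.

How it is judged:
On the way, in this order (a step that is already met when the one before it is completed fails the run):
1. the large spanner sits on the lower nut, flat on the plate, its handle on the counter-clockwise side of the post (horizontal distance between spanner_jaw and lower_nut_mid below 0.007 m and z of spanner_jaw in the frame of lower_nut_mid below 0.004 m and angle between the x axis of spanner_jaw and the x axis of spindle_plate, either way round below 0.2 rad and x of spanner_grip in the frame of spindle_plate above 0.06 m), for 0.2 s.
2. the jam nut is turned tight on the lower nut while the spanner takes the torque on the post (z of jam_nut_mid in the frame of lower_nut_mid below 0.0162 m and contact force between spanner and reaction_post above 3 N and contact force between the fingers and jam_nut above 1 N and contact force between the fingers and spanner below 0.5 N), for 0.2 s.
At the end, for the whole second after the job is handed in: Jam nut home on the lower nut (backed off under 0.15 rad) after being tightened while the held spanner pressed the post with 3 to 8 N; lower nut turned less than 0.3 rad (flat moved under 4.5 mm); spanner flat and still on the bench, its jaw over 100 mm from the spindle (z of jam_nut_mid in the frame of lower_nut_mid below 0.01612 m and distance of lower_flat from where it was at the start of the episode below 0.0045 m and horizontal distance between spanner_jaw and lower_nut_mid above 0.1 m and height (world z) of each of spanner_grip, spanner_jaw below 0.008 m and linear speed of spanner below 0.02 m/s); the robot touches nothing.
It fails at once if the spanner presses on the reaction post with more than 8 N (contact force between spanner and reaction_post above 8 N).
It fails at once if the small spanner, caliper, tape or tin is moved by more than 30 mm (distance of any of small_spanner_grip, caliper, elec_tape_a, flux_tin from where it was at the start of the episode above 0.03 m).
It also fails if it takes over 72 s, if anything falls off the work surface, if the arm or the gripper's body presses on something with over 40 N, if the wrist force passes 120 N, or if a joint passes its speed limit or range.

ROBOT

A 6-joint arm with a two-finger parallel gripper is mounted at the origin on a cart in front of the work surface, level with it; the furniture and walls round the work are solid. World frame = base frame: x ahead of the robot, y to its left, z up, the work surface at z = 0. Lengths are in m, angles in rad, forces in N, time in s.
With the tool pointing down it reaches from about 0.325 to 0.875 m from the base axis. Payload 4.4 kg.
Tool frame: the origin (TCP) lies midway between the tips of the shut fingers; the grasp point (between the pads) lies ctrl.tcp_to_grasp behind it (ctrl.tcp_to_grasp is the distance from the TCP to the grasp point, in m); z points along the fingers, y is the line along which they close (so a half turn about z gives the same grasp; the last joint's range is limited). The gripper opens to 85 mm and grips with 20 to 120 N. Pads are 22 mm wide; open, the fingers measure 114 mm over their backs; the gripper's body (76 mm by 85 mm) begins 54 mm behind the grasp point. The pads swing forward as they close: fully open they stand 13 mm farther back than shut.
Start: joints at [-1.349, 0.207, 1.542, -0, 1.393, -0.15], TCP at [0.209, -0.536, 0.231] pointing down, gripper open.
Joint ranges: [-2.73, 2.73], [-0.86, 2.22], [0.23, 2.46], [-1.11, 4.25], [0.08, 2.63], [-2.82, 2.82]. Speed limits (rad/s): [2.79, 2.79, 3.14, 3.14, 3.14, 3.14].

INTERFACE

Orientations are given as a unit quaternion [w, x, y, z].
In Python, from workcell import ctrl gives the robot as it stands.
- The arm moves only by the shell command python3 -m jog 'ROWS' [FORCE]. ROWS is JSON, a list of rows, each a list of 5 numbers: the shift along the tool's x, y, z in cm, then the turn about the tool's z in degrees, then the finger opening in cm, from 0 to 8.54. A call has exactly 8 rows; each row shifts and turns the commanded pose from where the row before left it, along the tool's axes as they then stand; what a row does not reach is not made up. A row lasts 1/12 s, in which the tool goes at most 41.7 mm and 7.16 degrees, less where a joint would pass 70% of its speed; a pose out of reach is approached as far as the arm can. A call with a gripper value outside its range is refused whole. The fingers move at their own pace and stop on an object; FORCE is the grip in N (left out, the last holds). Time passes only in rows, so rows that do not move let the fingers close, or fill a call up. It gives the time, the measured TCP pose, the force, the opening and the grip force at its end, in the units of the state.
- ctrl.get_state(): the state, without advancing time (a new reading comes with each control period).
- ctrl.camera(name): name is "scene" or "top"; returns (picture, depth): 400x640x3 uint8, red, green, blue; 400x640 float32, m along the optical axis (not along the pixel's ray), 0 where there is no reading.
- ctrl.camera_params(name): a dict with "camera_matrix" (3x3 intrinsics, pixels), "dist_coeffs" ([k1, k2, p1, p2, k3] as OpenCV has them; the pictures are not rectified), "R" (3x3) and "t" (3): a world point X has camera coordinates R X + t. Camera axes: x right, y down, z forward; pixel columns grow to the right and rows downward; lengths in m; the calibration is good to about 2 mm. A picture is of the moment at which its call begins. camera_params takes no time and is no camera call.
- ctrl.hand_in(): hands the job in; it is judged then, once.
The state is a dict: "t": time; "q": joint angles; "qd": joint speeds; "tau": joint torques, N m; "tcp_pos": TCP position; "orientation": TCP orientation; "force": force on the tool from outside, world axes, zero at the start; "moment": the same for the moment, N m; "opening": finger opening in m; "grip_force": force on a finger pad.
Only numpy, scipy, OpenCV 4.12 (cv2) and the standard library are available. Lean on these libraries where they do the work, as an engineer would, in place of code of your own. Each camera call takes 0.05 s, during which the arm holds its last target. There are 200 camera calls.

## Working session

There is one attempt and no reset: what is moved stays moved. The work goes in short steps, Python scripts to look and compute and a shell command to move; the robot and the scene stay as the last step left them, time stands still between calls to the robot, and variables do not carry over. Pictures are saved under pics/ and viewed, at most 14 in all, crops included, and the job is handed in when it is done.

```bash
ls; mkdir -p pics
python3 - <<'E'
from workcell import ctrl
import cv2,numpy as np
s=ctrl.get_state();print({k:np.round(v,3) for k,v in s.items()},ctrl.tcp_to_grasp)
for n in("top","scene"):
    p,d=ctrl.camera(n);cv2.imwrite(f"pics/{n}0.png",cv2.cvtColor(p,cv2.COLOR_RGB2BGR));np.save(f"{n}0.npy",d)
    c=ctrl.camera_params(n);print(n,{k:np.round(v,3).tolist() for k,v in c.items()})
E
```

```text
pics
{'t': np.float64(0.0), 'q': array([-1.349,  0.208,  1.543,  0.   ,  1.394, -0.15 ]), 'qd': array([ 0.   , -0.001, -0.   ,  0.002,  0.   , -0.   ]), 'tau': array([-0.0000e+00, -3.8304e+01, -2.9160e+01, -0.0000e+00,  1.0000e-02,
       -0.0000e+00]), 'tcp_pos': array([ 0.209, -0.535,  0.23 ]), 'orientation': array([-0.001,  0.983,  0.185, -0.   ]), 'force': array([0.004, 0.139, 1.156]), 'moment': array([-0.022,  0.004, -0.019]), 'grip_force': np.float64(0.0), 'opening': np.float64(0.086)} 0.0187
top {'camera_matrix': [[461.102, 0.0, 320.828], [0.0, 461.102, 203.418], [0.0, 0.0, 1.0]], 'dist_coeffs': [-0.051, 0.0, 0.0, 0.0, 0.0], 'R': [[0.026, -1.0, 0.015], [-0.994, -0.027, -0.108], [0.109, -0.012, -0.994]], 't': [0.071, 0.568, 1.331]}
scene {'camera_matrix': [[443.486, 0.0, 321.374], [0.0, 443.486, 206.078], [0.0, 0.0, 1.0]], 'dist_coeffs': [-0.104, 0.0, 0.0, 0.0, 0.0], 'R': [[-0.78, -0.626, 0.008], [-0.486, 0.597, -0.638], [0.395, -0.502, -0.77]], 't': [0.511, 0.256, 1.315]}
```

View pics/top0.png

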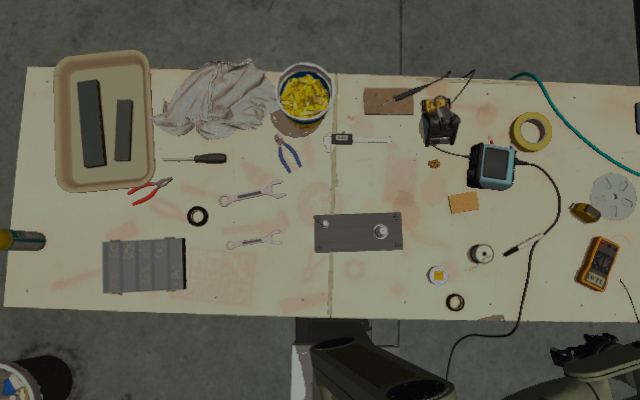

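View pics/scene0.png

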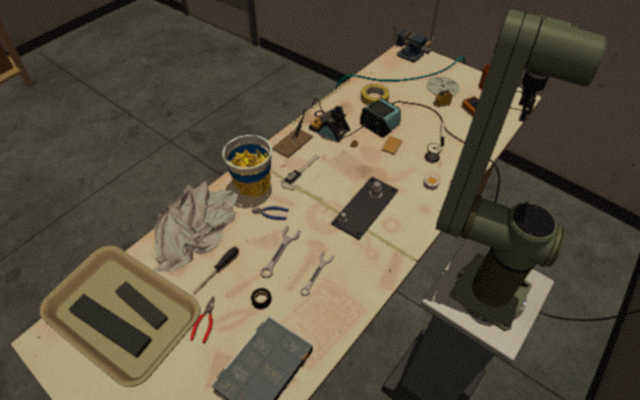

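```bash
cat > h.py <<'E'
import cv2,numpy as np
from workcell import ctrl
def ray(n,uv,z):
    c=ctrl.camera_params(n);R=np.array(c["R"]);t=np.array(c["t"])
    p=cv2.undistortPoints(np.array(uv,float).reshape(-1,1,2),np.array(c["camera_matrix"]),np.array(c["dist_coeffs"])).reshape(-1,2)
    d=np.c_[p,np.ones(len(p))]@R; o=-R.T@t
    return o+d*((z-o[2])/d[:,2])[:,None]
def proj(n,X):
    c=ctrl.camera_params(n)
    return cv2.projectPoints(np.array(X,float).reshape(-1,1,3),cv2.Rodrigues(np.array(c["R"]))[0],np.array(c["t"]),np.array(c["camera_matrix"]),np.array(c["dist_coeffs"]))[0].reshape(-1,2)
def shot(n,f=None):
    p,d=ctrl.camera(n);p=cv2.cvtColor(p,cv2.COLOR_RGB2BGR)
    if f:cv2.imwrite(f"pics/{f}.png",p)
    return p,d
E
python3 - <<'E'
from h import *
p=cv2.imread("pics/top0.png");hsv=cv2.cvtColor(p,cv2.COLOR_BGR2HSV)
# plate
m=((p.max(2)<110)).astype(np.uint8);m[:, :300]=0;m[:,412:]=0;m[:205]=0;m[260:]=0
m=cv2.morphologyEx(m,cv2.MORPH_CLOSE,np.ones((9,9)))
c=max(cv2.findContours(m,0,1)[0],key=cv2.contourArea)
w=ray("top",c.reshape(-1,2),0.012)[:,:2].astype(np.float32)
r=cv2.minAreaRect(w);print("plate",r)
# spanner
m=((hsv[...,1]<45)).astype(np.uint8);k=np.zeros_like(m);k[165:215,212:292]=1;m*=k
n,l,st,ce=cv2.connectedComponentsWithStats(m);i=1+st[1:,4].argmax();print(st[i])
yx=np.argwhere(l==i);w=ray("top",yx[:,::-1],0.009)[:,:2]
mu=w.mean(0);ev,V=np.linalg.eigh(np.cov((w-mu).T));a=V[:,1];a=a*(-np.sign(a[1]))
s=(w-mu)@a;print("mean",mu,"axis",a,"ext",s.min(),s.max(),"mid",mu+a*(s.min()+s.max())/2)
big=lambda x0,y0,x1,y1,f:cv2.resize(p[y0:y1,x0:x1],None,fx=f,fy=f,interpolation=cv2.INTER_CUBIC)
A=big(210,160,310,260,5);B=big(305,190,415,260,5)
C=np.zeros((510+350-10,560,3),np.uint8)
vis=np.hstack([cv2.resize(big(210,170,300,215,4),(400,200)),cv2.resize(m[170:215,210:300]*255,(400,200),interpolation=0)[...,None].repeat(3,2)])
vis=np.vstack([vis,cv2.copyMakeBorder(big(305,200,415,260,6),0,0,0,800-660,0)]);cv2.imwrite("pics/c1.png",vis)
E
```

```text
plate ((0.48557066917419434, -0.02606058120727539), (0.11309541761875153, 0.2631550431251526), 3.377077341079712)
[ 212  165   80   50 3020]
mean [0.59584187 0.29031556] axis [ 0.08383207 -0.9964799 ] ext -0.12541566692709097 0.1172872575259317 mid [0.59550115 0.29436546]
```

View pics/c1.png

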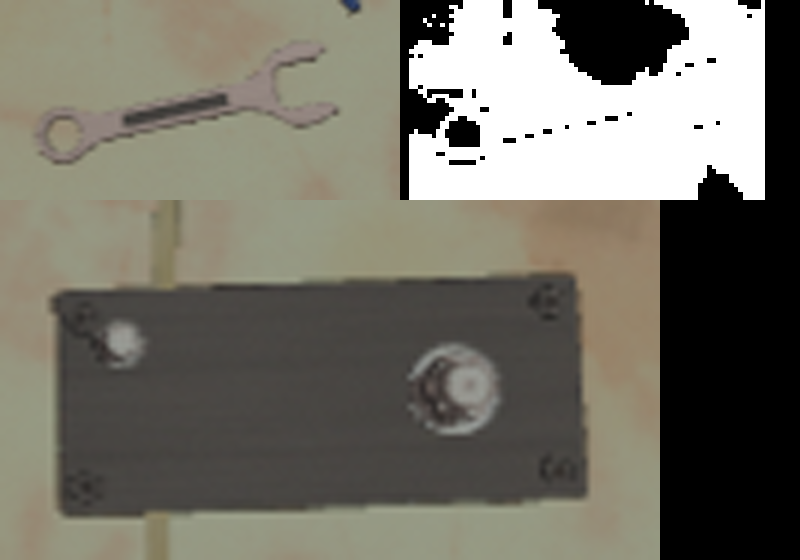

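```bash
cat > sp.py <<'E'
from h import *
def spanner(p,z,box,view="top",thr=None):
    x0,y0,x1,y1=box
    lab=cv2.cvtColor(p,cv2.COLOR_BGR2LAB)[y0:y1,x0:x1].astype(int)
    v=cv2.normalize(lab[...,2],None,0,255,cv2.NORM_MINMAX,cv2.CV_8U)
    t,m=cv2.threshold(v,0,1,cv2.THRESH_BINARY_INV|cv2.THRESH_OTSU)
    n,l,st,ce=cv2.connectedComponentsWithStats(m);i=1+st[1:,4].argmax();m=(l==i).astype(np.uint8)
    yx=np.argwhere(m)+[y0,x0];w=ray(view,yx[:,::-1],z)[:,:2]
    return m,w
def axis(w):
    # straight handle fit: iterate on the middle pixels
    mu=w.mean(0);a=np.linalg.eigh(np.cov((w-mu).T))[1][:,1]
    for _ in range(5):
        a=a*(-np.sign(a[1]));s=(w-mu)@a;mid=(s.min()+s.max())/2
        h=w[abs(s-mid+.005)<.045];b=h.mean(0);a=np.linalg.eigh(np.cov((h-b).T))[1][:,1];mu=b
    a=a*(-np.sign(a[1]));s=(w-mu)@a
    return mu,a,s.min(),s.max()
E
python3 - <<'E'
from sp import *
p=cv2.imread("pics/top0.png")
m,w=spanner(p,0.009,(212,172,292,212));mu,a,lo,hi=axis(w)
print(m.sum(),"mu",mu,"a",a,np.degrees(np.arctan2(a[1],a[0])),"ext",lo,hi,"len",hi-lo,"mid",mu+a*(lo+hi)/2)
print("\n".join("".join(".#"[v] for v in r) for r in m[::1]))
# spindle top & post top blobs
g=p.min(2)
for nm,(x0,y0,x1,y1),z in(("spindle",(370,215,395,250),.062),("post",(315,212,332,236),.042)):
    q=(g[y0:y1,x0:x1]>150).astype(np.uint8);n,l,st,ce=cv2.connectedComponentsWithStats(q)
    for i in range(1,n):
        if st[i,4]>5:print(nm,st[i],ce[i]+[x0,y0],ray("top",ce[i]+[x0,y0],z))
pd=np.array([-.059,.998]);sp=np.array([.4895,-.0919]);py=np.array([-pd[1],pd[0]])
po=sp+.165*pd-.0279*py;print("pred spindle",proj("top",[*sp,.062]),"post",po,proj("top",[*po,.042]),proj("scene",[*sp,.062]),proj("scene",[*po,.042]))
E
```

```text
483 mu [0.58954972 0.30153657] a [ 0.23544787 -0.97188698] -76.38197558523927 ext -0.09601903326622861 0.10596249764146992 len 0.20198153090769855 mid [0.59072031 0.29670461]
................................................................................
................................................................................
................................................................................
................................................................................
................................................................................
................................................................................
................................................................................
................................................................##.#............
..............................................................#########.........
............................................................###########.........
...........................................................###########..........
..................................
[... 1774 characters left out ...]
......................................................
..........####..................................................................
................................................................................
................................................................................
................................................................................
................................................................................
................................................................................
pred spindle [[382.23838255 230.47952212]] post [0.5076092 0.0744161] [[324.41672513 223.13110953]] [[376.46325788 183.63804125]] [[342.58627202 214.31960626]]
```

```bash
cat > go.py <<'E'
# print tool-axis shift (cm) and turn (deg) from the measured pose to world target x y z yaw_deg
import sys
from h import *
from scipy.spatial.transform import Rotation as Ro
s=ctrl.get_state();q=s["orientation"];M=Ro.from_quat([*q[1:],q[0]]).as_matrix()
yaw=np.degrees(np.arctan2(M[1,0],M[0,0]))
print("t",round(s["t"],2),"tcp",np.round(s["tcp_pos"],4),"yaw",round(yaw,2),"q",np.round(s["q"],2),"F",np.round(s["force"],2),"M",np.round(s["moment"],3),"op",round(float(s["opening"]),4),"gf",round(float(s["grip_force"]),1),"tilt",np.round(M[:2,2],4))
if len(sys.argv)>4:
    T=np.array(list(map(float,sys.argv[1:4])));print("shift cm",np.round(M.T@(T-s["tcp_pos"])*100,2),"turn",round((yaw-float(sys.argv[4])+180)%360-180,2))
E
A='[[2.74,-2.66,0,0,5.5],[2.74,-2.66,0,0,5.5],[2.74,-2.66,0,0,5.5],[2.74,-2.66,0,0,5.5],[2.74,-2.66,0,0,5.5],[2.74,-2.66,0,0,5.5],[2.74,-2.66,0,0,5.5],[2.74,-2.66,0,0,5.5]]'
python3 -m jog '[[1.2,-1.2,0,0,5.5],[2.74,-2.66,0,0,5.5],[2.74,-2.66,0,0,5.5],[2.74,-2.66,0,0,5.5],[2.74,-2.66,0,0,5.5],[2.74,-2.66,0,0,5.5],[2.74,-2.66,0,0,5.5],[2.74,-2.66,0,0,5.5]]'
python3 -m jog '[[2.74,-2.66,0,0,5.5],[2.74,-2.66,0,0,5.5],[2.74,-2.66,0,0,5.5],[2.74,-2.66,0,0,5.5],[2.74,-2.66,0,0,5.5],[2.74,-2.66,0,0,5.5],[2.74,-2.66,0,0,5.5],[2.74,-2.66,0,0,5.5]]'
python3 -m jog '[[2.74,-2.66,0,0,5.5],[2.74,-2.66,0,0,5.5],[2.74,-2.66,0,0,5.5],[2.74,-2.66,0,0,5.5],[2.74,-2.66,0,0,5.5],[2.74,-2.66,0,0,5.5],[2.74,-2.66,0,0,5.5],[1,-1,0,0,5.5]]'
python3 -m jog '[[0,0,0,-6.9,5.5],[0,0,0.5,-6.9,5.5],[0,0,1,-6.9,5.5],[0,0,1,-6.9,5.5],[0,0,1,-6.9,5.5],[0,0,1,-6.9,5.5],[0,0,1,-6.9,5.5],[0,0,1,-6.9,5.5]]'
python3 -m jog '[[0,0,1,-6.9,5.5],[0,0,1,-6.9,5.5],[0,0,1,-6.9,5.5],[0,0,1,-6.9,5.5],[0,0,1,0,5.5],[0,0,0.5,0,5.5],[0,0,0,0,5.5],[0,0,0,0,5.5]]'
python3 go.py .5905 .2977 .08 103.6
```

```text
t: 0.77
tcp_pos: [0.3268, -0.275, 0.2308]
orientation: [-0.0, 0.983, 0.185, -0.0]
force: [0.1, 0.4, -0.1]
opening: 0.0547
grip_force: 0.0
t: 1.43
tcp_pos: [0.4537, 0.0029, 0.231]
orientation: [0.0, 0.983, 0.185, -0.0]
force: [1.0, -0.3, -0.1]
opening: 0.0547
grip_force: 0.0
t: 2.1
tcp_pos: [0.5711, 0.2614, 0.2303]
orientation: [-0.001, 0.982, 0.186, 0.0]
force: [0.2, -0.7, -0.5]
opening: 0.0548
grip_force: 0.0
t: 2.77
tcp_pos: [0.5699, 0.2568, 0.165]
orientation: [-0.0, 0.783, 0.621, -0.001]
force: [-0.3, 0.3, -0.3]
opening: 0.0549
grip_force: 0.0
t: 3.43
tcp_pos: [0.5701, 0.2569, 0.1109]
orientation: [-0.0, 0.616, 0.788, -0.0]
force: [0.5, -0.2, 0.5]
opening: 0.055
grip_force: 0.0
t 3.43 tcp [0.5701 0.2569 0.1109] yaw 104.0 q [ 0.29  0.43  1.52 -0.    1.2   0.04] F [ 0.48 -0.19  0.52] M [ 0.008 -0.     0.039] op 0.055 gf 0.0 tilt [-0.0009 -0.0003]
shift cm [3.47 2.97 3.08] turn 0.4
```

```bash
python3 -m jog '[[1.2,1,1,0.4,5.5],[1.2,1,1,0,5.5],[1.07,0.97,1,0,5.5],[0,0,1.5,0,5.5],[0,0,2,0,5.5],[0,0,2,0,5.5],[0,0,1.5,0,5.5],[0,0,0.6,0,5.5]]'
python3 go.py .5905 .2977 .003 103.6
python3 - <<'E'
from h import *
p,d=shot("top");q,_=shot("scene")
u,v=map(int,proj("scene",[.59,.298,.01])[0])
a=cv2.resize(p[150:250,200:300],(400,400),interpolation=2);b=cv2.resize(q[v-50:v+50,u-50:u+50],(400,400),interpolation=2)
cv2.imwrite("pics/c2.png",np.hstack([a,b]))
E
```

```text
t: 4.1
tcp_pos: [0.5895, 0.2973, 0.003]
orientation: [-0.001, 0.618, 0.786, -0.002]
force: [-1.2, -0.7, -0.3]
opening: 0.0551
grip_force: 0.0
t 4.1 tcp [0.5895 0.2973 0.003 ] yaw 103.66 q [ 0.34  0.63  1.46 -0.    1.05  0.1 ] F [-1.23 -0.67 -0.32] M [ 0.014 -0.025 -0.007] op 0.0551 gf 0.0 tilt [-0.0034 -0.0012]
shift cm [ 0.02  0.11 -0.  ] turn 0.06
```

View pics/c2.png

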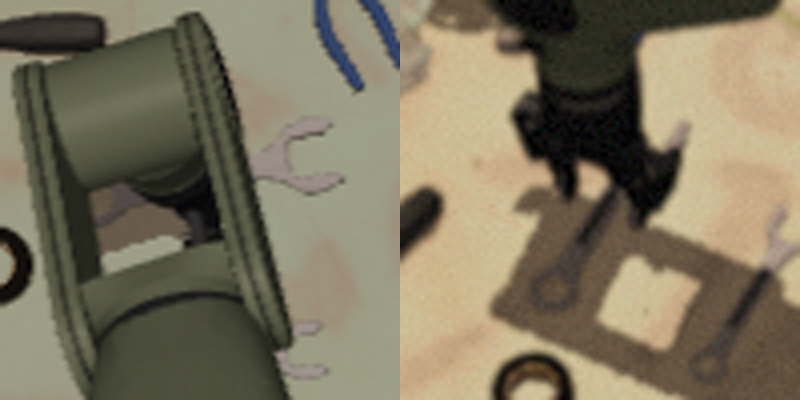

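Both views show the open fingers straddling the large spanner's handle, with the jaw (right end of the left crop, near 300,160) free. I'm closing the fingers and lifting.

```bash
python3 -m jog '[[0,0,0,0,4],[0,0,0,0,2.5],[0,0,0,0,1.2],[0,0,0,0,1.2],[0,0,0,0,1.2],[0,0,0,0,1.2],[0,0,0,0,1.2],[0,0,0,0,1.2]]' 60
python3 -m jog '[[0,0,-1,0,1.2],[0,0,-1,0,1.2],[0,0,-1.5,0,1.2],[0,0,-1,0,1.2],[0,0,-0.5,0,1.2],[0,0,0,0,1.2],[0,0,0,0,1.2],[0,0,0,0,1.2]]'
python3 go.py .5905 .2977 .053 103.6
python3 - <<'E'
from sp import *
p,d=shot("top","top3");q,_=shot("scene","scene3")
u,v=map(int,proj("scene",[.59,.298,.06])[0])
a=cv2.resize(p[150:250,200:300],(400,400),interpolation=2);b=cv2.resize(q[v-50:v+50,u-50:u+50],(400,400),interpolation=2)
cv2.imwrite("pics/c3.png",np.hstack([a,b]))
E
```

```text
t: 4.87
tcp_pos: [0.5921, 0.2982, 0.0072]
orientation: [0.001, 0.618, 0.786, 0.001]
force: [-2.0, -0.1, 6.9]
opening: 0.0146
grip_force: 58.7
t: 5.53
tcp_pos: [0.5903, 0.2976, 0.0547]
orientation: [-0.0, 0.618, 0.786, -0.001]
force: [-0.2, 0.1, -3.0]
opening: 0.0142
grip_force: 58.6
t 5.53 tcp [0.5903 0.2976 0.0547] yaw 103.7 q [0.34 0.56 1.44 0.   1.14 0.1 ] F [-0.19  0.09 -2.99] M [-0.012 -0.014 -0.003] op 0.0142 gf 58.6 tilt [-0.0013 -0.0004]
shift cm [0.01 0.02 0.17] turn 0.1
```

View pics/c3.png

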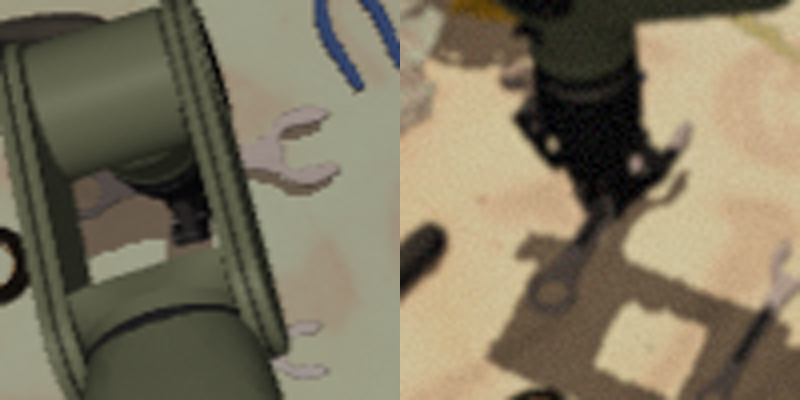

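Run:
```python
from h import *
p,d=shot("top")
c=ctrl.camera_params("top");R=np.array(c["R"]);t=np.array(c["t"]);K=np.array(c["camera_matrix"])
def pt(u,v):
    n=cv2.undistortPoints(np.array([[[u,v]]],float),K,np.array(c["dist_coeffs"])).ravel()
    return R.T@(np.array([n[0],n[1],1])*d[v,u]-t)
Z=np.array([[pt(u,v)[2]*1000 for u in range(216,290)] for v in range(172,210)])
print("bench z",np.median([pt(u,v)[2] for u in range(292,310) for v in range(180,200)]))
print("jaw\n",Z[3:26,44:72].round().astype(int));print("ring\n",Z[18:36,2:24].round().astype(int))
```

```text
bench z 0.0008469511373353212
jaw
 [[   7    3    3    6    4   -4    1    1    6    4   -1   -4    2   -1
     2    3   -4    6   -1   -1    3    4    2    4    1   -1   -2   -7]
 [  -5    2    4   -2    2    0    3    2    7    2    4    1   -1    4
     5    3    1   -1    2   -1    1    5    5    0    2    6    4    4]
 [   3   -3    2    0    0   -1    7   -5   -4    2    4    1    3   53
    51   56   55   54   60   54   58   53   -2   -1   -2    1    0    1]
 [  11   -3    2    0    4    0    0   -1    0   -3    7   54   56   53
    57   53   57   56   52   57   55   57    3    0   -4   -6    0   -2]
 [  -6    1   -6    3    0    6    3    0    1   -7   53   60   55   55
    55   52   55   55   59   55   54   46    4    0   -3    2    2   -2]
 [   1   -4   -4    2   -1    1   -6    2    6   55   56   53   56   58
    55   56   53   55   56   48    1    6    0    0   -2    3    1   -3]
 [   0   -1    2    0    2    1    0    1   58   57   58   63   57   57
    54   51   51    0   -1    0    1    2    1    0    1   -3    0    1]
 [  -1    4    5    1   -1   -6   -5   -2   58   5
[... 3647 characters left out ...]
  6   -4]
 [ 372  356   60    2   58   61   52   58   53   -7   -1    1    0   -5
     4    3    1   -2   -2    0   -1    3]
 [ 373  356   52   58   57   60   58   56    2    8    3   -1    3   -5
     5    4    1   -1    3   -3    2 1384]
 [ 376  364   54   58   52   54   50    2    2    0    3    1   -3    0
    -4   -6    3   -1    2    5    6    2]
 [ 381  366  355   -3   -1   -3    0   -3   -3    7    1    4   -3    1
     5   -1    0   -3    2    6    4   -2]
 [ 384  371  359    0   -1   -1    0   -2    4    5    2   -3    1    3
     0    2    8   -4    5   -1   10    3]
 [ 389  376  363    0   -7    5    0    1    3   -1    2    0    3    6
    -2    4    1    1    3    9   -2    0]]
```

```bash
cat > jaw.py <<'E'
from h import *
def cloud(d,x0,y0,x1,y1):
    c=ctrl.camera_params("top");R=np.array(c["R"]);t=np.array(c["t"]);K=np.array(c["camera_matrix"])
    v,u=np.mgrid[y0:y1,x0:x1];n=cv2.undistortPoints(np.stack([u,v],-1).reshape(-1,1,2).astype(float),K,np.array(c["dist_coeffs"])).reshape(-1,2)
    D=d[y0:y1,x0:x1].reshape(-1,1);return (np.c_[n,np.ones(len(n))]*D-t)@R, np.c_[u.ravel(),v.ravel()]
E
python3 - <<'E'
from jaw import *
p,d=shot("top")
P,uv=cloud(d,240,172,290,206);k=(P[:,2]>.045)&(P[:,2]<.068);z=P[k,2].mean()
w=ray("top",uv[k],z)[:,:2]
s=ctrl.get_state();T=s["tcp_pos"][:2];yaw=np.radians(103.7);a=-np.array([np.cos(yaw),np.sin(yaw)]);b=np.array([-a[1],a[0]])
r=w-T;L=r@a*1000;S=r@b*1000
print("z",z,"L",L.min(),L.max(),np.sort(L)[-8:])
for lo in range(50,106,5):
    q=S[(L>=lo)&(L<lo+5)]
    if len(q):
        g=np.sort(q);gap=np.diff(g).argmax();print(lo,g[0].round(1),g[gap].round(1),g[gap+1 if len(g)>1 else 0].round(1),g[-1].round(1),"mid",((g[0]+g[-1])/2).round(1))
E
```

```text
z 0.055484438142201824 L 1.3001327211794336 101.80801039902833 [ 98.77718042  98.9696393  100.43208523 100.61736005 101.02860854
 101.2125644  101.62538284 101.8080104 ]
50 -10.4 1.7 4.5 13.8 mid 1.7
55 -14.5 12.6 15.4 16.1 mid 0.8
60 -18.6 17.7 20.6 20.6 mid 1.0
65 -22.7 -13.5 13.6 25.2 mid 1.2
70 -23.9 -14.7 15.9 27.4 mid 1.8
75 -25.1 -15.3 16.9 29.1 mid 2.0
80 -25.7 -14.3 16.3 28.5 mid 1.4
85 -27.0 -14.9 18.0 27.3 mid 0.1
90 -25.3 -15.5 16.8 26.7 mid 0.7
95 -23.1 -16.7 19.0 25.4 mid 1.2
100 -23.7 -17.9 18.4 24.2 mid 0.3
```

```bash
python3 -m jog '[[0,0,-1,1.1,1.2],[0,0,-1.5,1.1,1.2],[0,0,-1.5,1.1,1.2],[0,0,-1,1.1,1.2],[0,0,-0.5,1.1,1.2],[0,0,0,1.1,1.2],[0,0,0,1.1,1.2],[0,0,0,1.2,1.2]]'
python3 go.py .4774 .0395 .10 94.8
```

```text
t: 6.4
tcp_pos: [0.5901, 0.2975, 0.1092]
orientation: [-0.0, 0.678, 0.735, -0.001]
force: [0.1, 0.5, -2.5]
opening: 0.0142
grip_force: 58.8
t 6.4 tcp [0.5901 0.2975 0.1092] yaw 94.69 q [ 0.34  0.5   1.42 -0.    1.23  0.25] F [ 0.07  0.51 -2.48] M [-0.009  0.023 -0.042] op 0.0142 gf 58.8 tilt [-0.0019 -0.0007]
shift cm [-24.79 -13.34   0.96] turn -0.11
```

```bash
python3 -m jog '[[-1,-0.54,0,0,1.2],[-2,-1.08,0,0,1.2],[-2.5,-1.35,0,0,1.2],[-3,-1.6,0,0,1.2],[-3,-1.6,0,0,1.2],[-3,-1.6,0,0,1.2],[-3,-1.6,0,0,1.2],[-2.5,-1.35,0,0,1.2]]'
python3 -m jog '[[-2,-1.1,0,0,1.2],[-1.5,-0.8,0,0,1.2],[-0.8,-0.45,0,0,1.2],[-0.49,-0.27,0,-0.1,1.2],[0,0,1,0,1.2],[0,0,1,0,1.2],[0,0,0.5,0,1.2],[0,0,0,0,1.2]]'
python3 go.py .4774 .0395 .0235 94.8
python3 - <<'E'
from jaw import *
p,d=shot("top","top4")
P,uv=cloud(d,330,205,400,260);k=(P[:,2]>.07)&(P[:,2]<.094);z=np.median(P[k,2]);k=abs(P[:,2]-z)<.008
w=ray("top",uv[k],z)[:,:2]
s=ctrl.get_state();T=s["tcp_pos"][:2];yaw=np.radians(94.8);a=-np.array([np.cos(yaw),np.sin(yaw)]);b=np.array([-a[1],a[0]])
r=w-T;L=r@a*1000;S=r@b*1000
print("z",z,len(w),"L",np.sort(L)[-8:])
for lo in range(50,106,5):
    q=S[(L>=lo)&(L<lo+5)]
    if len(q)>1:
        g=np.sort(q);gap=np.diff(g).argmax();print(lo,g[[0,gap,gap+1,-1]].round(1),"mid",((g[0]+g[-1])/2).round(1))
k=(P[:,2]>.056)&(P[:,2]<.068);w=ray("top",uv[k],.062);print("spindle top",k.sum(),w.mean(0))
x0,y0=300,190;cv2.imwrite("pics/c4.png",cv2.resize(p[190:270,300:420],(720,480),interpolation=2))
E
```

```text
t: 7.07
tcp_pos: [0.4983, 0.0872, 0.1093]
orientation: [-0.001, 0.677, 0.736, -0.001]
force: [-0.2, -1.5, -3.2]
opening: 0.0139
grip_force: 58.9
t: 7.73
tcp_pos: [0.477, 0.0405, 0.0829]
orientation: [-0.002, 0.676, 0.737, -0.001]
force: [-0.9, 0.6, -2.5]
opening: 0.014
grip_force: 58.9
t 7.73 tcp [0.477  0.0405 0.0829] yaw 94.97 q [-0.1   0.19  1.9   0.    1.05 -0.18] F [-0.86  0.58 -2.49] M [-0.048 -0.002  0.   ] op 0.014 gf 58.9 tilt [-0.0048  0.0007]
shift cm [-0.11  0.06  5.94] turn 0.17
z 0.0847994811323861 3 L [ 98.76135006  98.95637664 101.77915052]
95 [-22.5 -22.5 -19.7 -19.7] mid -21.1
spindle top 51 [ 0.48981564 -0.09211461  0.062     ]
```

View pics/c4.png

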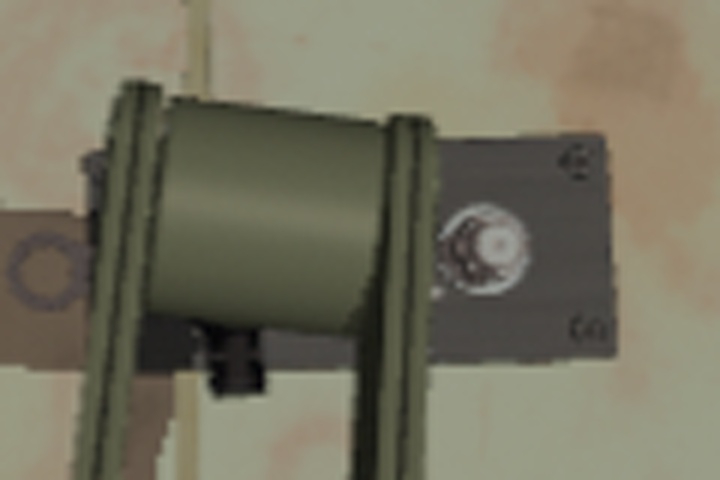

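The picture shows the ring end at crop (50,270) and the spindle top at (497,247), while the arm hides the jaw. I'll check the lateral alignment from the ring with depth, then descend.

```bash
python3 - <<'E'
from jaw import *
_,d=shot("top")
P,uv=cloud(d,296,222,317,248);k=(P[:,2]>.065)&(P[:,2]<.1);w=ray("top",uv[k],np.median(P[k,2]))[:,:2]
c=cv2.minEnclosingCircle(w.astype(np.float32));T=ctrl.get_state()["tcp_pos"][:2]
print(len(w),np.median(P[k,2]),"ring",c,"mid-range",(w.min(0)+w.max(0))/2)
yaw=np.radians(94.8);a=-np.array([np.cos(yaw),np.sin(yaw)]);b=np.array([-a[1],a[0]]);r=np.array(c[0])-T;print("rel L,S",r@a*1000,r@b*1000)
E
python3 -m jog '[[-0.1,0,1,0,1.2],[0,0.05,1,0.15,1.2],[0,0,1,0,1.2],[0,0,1,0,1.2],[0,0,0.8,0,1.2],[0,0,0.6,0,1.2],[0,0,0.5,0,1.2],[0,0,0,0,1.2]]'
python3 go.py .4774 .0395 .0235 94.8
```

```text
89 0.0854350660113105 ring ((0.4714576005935669, 0.12147313356399536), 0.02029596082866192) mid-range [0.4713975  0.12207918]
rel L,S -81.48373886593299 -0.07618049785200579
t: 8.5
tcp_pos: [0.4783, 0.0386, 0.025]
orientation: [-0.001, 0.677, 0.736, -0.001]
force: [0.0, -0.6, -2.6]
opening: 0.014
grip_force: 58.9
t 8.5 tcp [0.4783 0.0386 0.025 ] yaw 94.74 q [-0.1   0.29  1.93  0.    0.92 -0.18] F [ 0.04 -0.65 -2.58] M [ 0.01   0.019 -0.035] op 0.014 gf 58.9 tilt [-0.0024  0.0002]
shift cm [ 0.09 -0.09  0.15] turn -0.06
```

```bash
python3 -m jog '[[-0.3,0,0.1,0,1.2],[-0.5,0,0,0,1.2],[-0.5,0,0,0,1.2],[-0.5,0,0,0,1.2],[-0.4,0,0,0,1.2],[-0.2,0,0,0,1.2],[0,0,0,0,1.2],[0,0,0,0,1.2]]'
python3 go.py .4824 -.0103 .0235 94.8
python3 -m jog '[[-0.3,0,0,0,1.2],[-0.3,0,0,0,1.2],[-0.3,0,0,0,1.2],[-0.2,0,0,0,1.2],[0,0,0,0,1.2],[0,0,0,0,1.2],[0,0,0,0,1.2],[0,0,0,0,1.2]]'
python3 go.py .4824 -.0103 .0235 94.8
```

```text
t: 9.17
tcp_pos: [0.4814, 0.0145, 0.0254]
orientation: [0.0, 0.677, 0.736, 0.0]
force: [-0.8, -0.4, -2.7]
opening: 0.014
grip_force: 58.9
t 9.17 tcp [0.4814 0.0145 0.0254] yaw 94.72 q [-0.15  0.3   1.92  0.    0.92 -0.23] F [-0.84 -0.39 -2.67] M [ 0.001 -0.03  -0.009] op 0.014 gf 58.9 tilt [0.0002 0.0001]
shift cm [-2.48 -0.11  0.19] turn -0.08
t: 9.83
tcp_pos: [0.482, 0.0037, 0.0252]
orientation: [-0.0, 0.677, 0.736, -0.0]
force: [-0.5, -0.8, -2.5]
opening: 0.0145
grip_force: 58.8
t 9.83 tcp [0.482  0.0037 0.0252] yaw 94.75 q [-0.17  0.3   1.92 -0.    0.92 -0.25] F [-0.52 -0.77 -2.5 ] M [-0.086  0.201 -0.115] op 0.0145 gf 58.8 tilt [-0.0004 -0.0001]
shift cm [-1.4  -0.08  0.17] turn -0.05
```

```bash
python3 -m jog '[[0,-0.06,0.15,0,1.2],[-0.2,0,0,0,1.2],[-0.2,0,0,0,1.2],[-0.2,0,0,0,1.2],[0,0,0,0,1.2],[0,0,0,0,1.2],[0,0,0,0,1.2],[0,0,0,0,1.2]]'
python3 go.py .4824 -.0103 .0235 94.8
```

```text
t: 10.5
tcp_pos: [0.4822, -0.0023, 0.0238]
orientation: [0.0, 0.677, 0.736, 0.0]
force: [0.2, -0.4, -2.4]
opening: 0.0141
grip_force: 58.9
t 10.5 tcp [ 0.4822 -0.0023  0.0238] yaw 94.75 q [-0.18  0.3   1.92 -0.    0.92 -0.27] F [ 0.16 -0.39 -2.39] M [-0.009  0.09  -0.036] op 0.0141 gf 58.9 tilt [ 0.0002 -0.0001]
shift cm [-0.8  -0.05  0.03] turn -0.05
```

```bash
python3 -m jog '[[-0.2,0,0,0,1.2],[-0.2,0,0,0,1.2],[-0.2,0,0,0,1.2],[-0.1,0,0,0,1.2],[0,0,0,0,1.2],[0,0,0,0,1.2],[0,0,0,0,1.2],[0,0,0,0,1.2]]'
python3 go.py .4824 -.0103 .0235 94.8
```

```text
t: 11.17
tcp_pos: [0.4828, -0.0093, 0.0238]
orientation: [0.0, 0.677, 0.736, -0.0]
force: [-0.2, -0.5, -2.7]
opening: 0.0143
grip_force: 58.9
t 11.17 tcp [ 0.4828 -0.0093  0.0238] yaw 94.76 q [-0.2   0.3   1.92 -0.    0.92 -0.28] F [-0.23 -0.51 -2.73] M [-0.077  0.031 -0.069] op 0.0143 gf 58.9 tilt [ 0.0001 -0.0001]
shift cm [-0.1  -0.04  0.03] turn -0.04
```

```bash
python3 -m jog '[[-0.08,0,0.1,0,1.2],[0,0,0.1,0,1.2],[0,0,0.1,0,1.2],[0,0,0.05,0,1.2],[0,0,0,0,1.2],[0,0,0,0,1.2],[0,0,0,0,1.2],[0,0,0,0,1.2]]'
python3 go.py .4824 -.0103 .0235 94.8
```

```text
t: 11.83
tcp_pos: [0.4827, -0.0101, 0.0203]
orientation: [-0.0, 0.677, 0.736, -0.0]
force: [-0.9, 0.3, -1.7]
opening: 0.0139
grip_force: 58.8
t 11.83 tcp [ 0.4827 -0.0101  0.0203] yaw 94.75 q [-0.2   0.31  1.92  0.    0.91 -0.28] F [-0.93  0.32 -1.75] M [ 0.01   0.063 -0.066] op 0.0139 gf 58.8 tilt [-0.0001  0.    ]
shift cm [-0.02 -0.03 -0.32] turn -0.05
```

```bash
python3 -m jog '[[0,0,0.1,0,1.2],[0,0,0.05,0,1.2],[0,0,0,0,1.2],[0,0,0,0,2.5],[0,0,0,0,3.2],[0,0,0,0,3.5],[0,0,0,0,4],[0,0,0,0,4]]'
python3 -m jog '[[0,0,-1,0,4.5],[0,0,-2,0,5],[0,0,-2,0,5],[0,0,-2,0,5],[0,0,-2,0,5],[0,0,-2,0,5],[0,0,-2,0,5],[0,0,-1,0,5]]'
python3 go.py .4897 -.092 .15 90
python3 - <<'E'
from jaw import *
p,d=shot("scene","scene5")
u,v=map(int,proj("scene",[.4895,0,.02])[0]);print(u,v)
cv2.imwrite("pics/c5.png",cv2.resize(p[v-40:v+40,u-60:u+60],(720,480),interpolation=2))
E
```

```text
t: 12.5
tcp_pos: [0.4831, -0.0101, 0.0189]
orientation: [0.0, 0.677, 0.736, 0.0]
force: [0.9, 0.0, -0.4]
opening: 0.0402
grip_force: 0.0
t: 13.17
tcp_pos: [0.4845, -0.0104, 0.1623]
orientation: [0.002, 0.677, 0.736, 0.001]
force: [0.1, 0.2, -0.4]
opening: 0.0498
grip_force: 0.0
t 13.17 tcp [ 0.4845 -0.0104  0.1623] yaw 94.76 q [-0.2   0.08  1.84  0.    1.22 -0.28] F [ 0.1   0.21 -0.38] M [-0.018 -0.039 -0.017] op 0.0498 gf 0.0 tilt [ 0.0054 -0.0011]
shift cm [-8.18 -0.17  1.24] turn 4.76
359 207
```

View pics/c5.png

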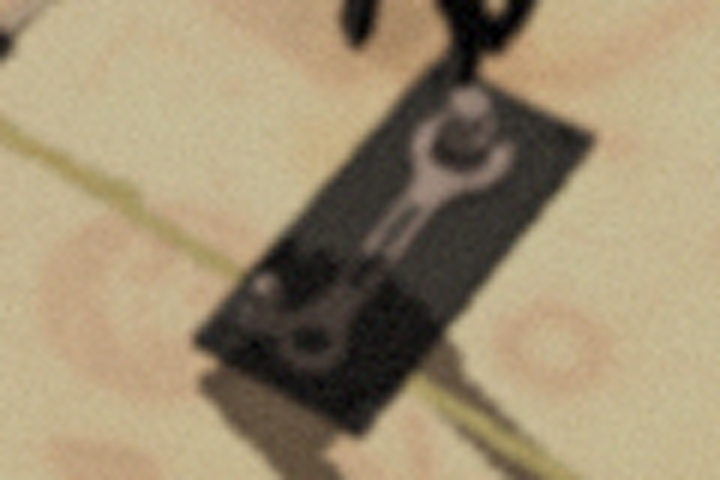

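The spanner sits around the lower nut, jaw at crop (460,150), ring at (310,345), on the counter-clockwise side of the post at (265,285). Next I'll work out the jam nut's orientation from the unobstructed first pictures.

Run:
```python
from h import *
a=cv2.imread("pics/top0.png");b=cv2.imread("pics/scene0.png")
S=np.array([.4897,-.092])
out=[]
for n,p in(("top",a),("scene",b)):
    u,v=np.round(proj(n,[*S,.04])[0]).astype(int)
    q=p[v-11:v+11,u-11:u+11];print(n,u,v)
    q=cv2.normalize(q,None,0,255,cv2.NORM_MINMAX);q=cv2.resize(q,(396,396),interpolation=cv2.INTER_CUBIC)
    for z,c in((.0306,(0,0,255)),(.0426,(0,255,0))):
        pts=proj(n,[[S[0]+.0173*np.cos(t),S[1]+.0173*np.sin(t),z] for t in np.arange(0,6.3,.1)])
        pts=((pts-[u-11,v-11]+.5)*18-.5).astype(np.int32);cv2.polylines(q,[pts],False,c,1)
    out.append(q)
cv2.imwrite("pics/c6.png",np.hstack(out))
```

```text
top 381 231
scene 376 188
```

View pics/c6.png

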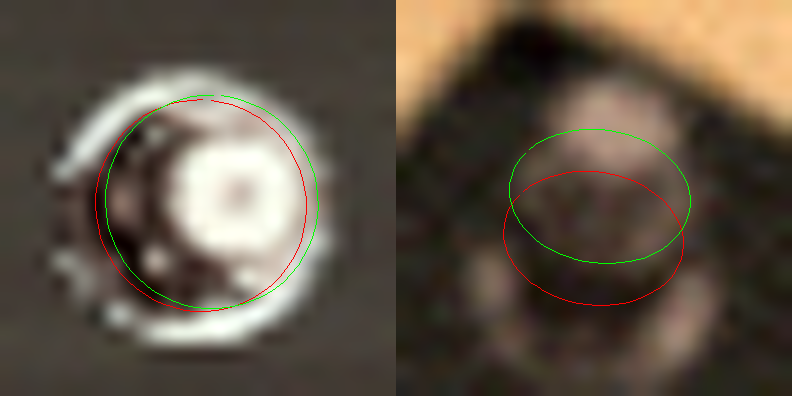

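```bash
python3 -m jog '[[-1,0,0,0,6],[-2,0,0,0,6],[-2.2,-0.1,0,0,6],[-2,-0.07,0,0,6],[-0.98,0,0,0,6],[0,0,0,-6.5,6],[0,0,0,-6.5,6],[0,0,0,-6.5,6]]'
python3 -m jog '[[0,0,1,-6.5,6],[0,0,2,-6.5,6],[0,0,2,-6.5,6],[0,0,2,0,6],[0,0,1,0,6],[0,0,0.5,0,6],[0,0,0,0,6],[0,0,0,0,6]]'
python3 go.py .4897 -.092 .040 135
```

```text
t: 13.88
tcp_pos: [0.4869, -0.092, 0.1573]
orientation: [-0.002, 0.541, 0.841, -0.0]
force: [0.9, -0.2, -0.7]
opening: 0.0596
grip_force: 0.0
t: 14.55
tcp_pos: [0.4881, -0.0918, 0.0739]
orientation: [0.0, 0.393, 0.92, 0.0]
force: [-0.0, 0.7, 0.7]
opening: 0.0604
grip_force: 0.0
t 14.55 tcp [ 0.4881 -0.0918  0.0739] yaw 133.74 q [-0.36  0.24  1.87  0.    1.04 -1.12] F [-0.    0.68  0.67] M [0.01  0.011 0.019] op 0.0604 gf 0.0 tilt [0.0001 0.    ]
shift cm [-0.12  0.1   3.39] turn -1.26
```

```bash
python3 -m jog '[[-0.12,0.1,0.5,0,6],[0,0,1,0,6],[0,0,1,0,6],[0,0,0.6,0,6],[0,0,0.2,0,6],[0,0,0.1,0,6],[0,0,0,0,6],[0,0,0,0,6]]' 20
python3 go.py .4897 -.092 .040 135
python3 -m jog '[[0,0,0,0,5],[0,0,0,0,4],[0,0,0,0,3.4],[0,0,0,0,2.9],[0,0,0,0,2.4],[0,0,0,0,2],[0,0,0,0,2],[0,0,0,0,2]]' 20
python3 go.py .4897 -.092 .040 135
```

```text
t: 15.22
tcp_pos: [0.4896, -0.092, 0.0399]
orientation: [0.0, 0.393, 0.92, 0.0]
force: [0.3, 0.9, -0.7]
opening: 0.0604
grip_force: 0.0
t 15.22 tcp [ 0.4896 -0.092   0.0399] yaw 133.75 q [-0.36  0.3   1.88  0.    0.96 -1.12] F [ 0.34  0.88 -0.74] M [0.008 0.061 0.019] op 0.0604 gf 0.0 tilt [ 0.0003 -0.0001]
shift cm [-0.01  0.   -0.01] turn -1.25
t: 15.88
tcp_pos: [0.4885, -0.0932, 0.0405]
orientation: [-0.001, 0.392, 0.92, -0.002]
force: [-5.4, -4.4, 6.2]
opening: 0.0295
grip_force: 19.3
t 15.88 tcp [ 0.4885 -0.0932  0.0405] yaw 133.81 q [-0.36  0.3   1.88 -0.    0.97 -1.12] F [-5.44 -4.43  6.21] M [-0.745  0.972  0.06 ] op 0.0295 gf 19.3 tilt [-0.0024 -0.0024]
shift cm [0.   0.17 0.05] turn -1.19
```

```bash
cat > chk.py <<'E'
import sys
from workcell import ctrl
import numpy as np
from scipy.spatial.transform import Rotation as Ro
s=ctrl.get_state();q=s["orientation"];M=Ro.from_quat([*q[1:],q[0]]).as_matrix()
print("CHK t %.2f yaw %.2f Mz %.3f F %s op %.4f gf %.0f z %.4f"%(s["t"],np.degrees(np.arctan2(M[1,0],M[0,0])),s["moment"][2],np.round(s["force"],1),s["opening"],s["grip_force"],s["tcp_pos"][2]))
sys.exit(s["moment"][2]>float(sys.argv[1]))
E
python3 -m jog '[[0,-0.08,0,0,2],[0,-0.07,0,0,2],[0,0,0,0,2],[0,0,0,0,2],[0,0,0,0,2],[0,0,0,0,2],[0,0,0,0,2],[0,0,0,0,2]]' 60 >/dev/null
python3 chk.py .2 && python3 -m jog '[[0,0,0,1,2],[0,0,0,1.5,2],[0,0,0,1.5,2],[0,0,0,1.5,2],[0,0,0,1.5,2],[0,0,0,1,2],[0,0,0,0,2],[0,0,0,0,2]]' 100 >/dev/null
python3 chk.py .2
python3 go.py .488 -.0935 .040 120
```

```text
CHK t 16.55 yaw 133.75 Mz -0.118 F [-4.3 -0.7  9.6] op 0.0217 gf 74 z 0.0412
CHK t 16.55 yaw 133.75 Mz -0.118 F [-4.3 -0.7  9.6] op 0.0217 gf 74 z 0.0412
t 16.55 tcp [ 0.4884 -0.0935  0.0412] yaw 133.75 q [-0.36  0.29  1.88 -0.    0.97 -1.13] F [-4.28 -0.7   9.56] M [-0.111  0.6   -0.118] op 0.0217 gf 74.5 tilt [-0.    -0.001]
shift cm [ 0.03 -0.03  0.12] turn 13.75False
False
```

```bash
sed -i 's/sys.exit(/sys.exit(int(/; s/argv\[1\]))$/argv[1])))/' chk.py
python3 -m jog '[[0,0,0,0,4],[0,0,0,0,4.5],[0,0,0.1,0,4.5],[0,0,0.2,0,4.5],[0,0,0.1,0,4.5],[0,0,0,0,4.5],[0,0,0,0,4.5],[0,0,0,0,4.5]]' 40 >/dev/null
python3 go.py .488 -.0935 .037 120
python3 -m jog '[[0,0,0,0,3.5],[0,0,0,0,2.9],[0,0,0,0,2.4],[0,0,0,0,2],[0,0,0,0,2],[0,0,0,0,2],[0,0,0,0,2],[0,0,0,0,2]]' 40 >/dev/null
python3 go.py .488 -.0935 .037 120
python3 - <<'E'
from h import *
p,d=shot("scene")
u,v=map(int,proj("scene",[.4895,-.092,.03])[0])
cv2.imwrite("pics/c7.png",cv2.resize(p[v-40:v+35,u-60:u+60],(800,500),interpolation=2))
E
```

```text
t 17.22 tcp [ 0.4881 -0.0929  0.0355] yaw 133.75 q [-0.36  0.3   1.88 -0.    0.96 -1.13] F [-1.54  0.34  0.16] M [ 0.063  0.041 -0.001] op 0.045 gf 0.0 tilt [-0.0005  0.0002]
shift cm [-0.04 -0.05 -0.15] turn 13.75
t 17.88 tcp [ 0.4881 -0.0932  0.0361] yaw 133.77 q [-0.36  0.3   1.88 -0.    0.96 -1.13] F [-3.07 -2.45  5.79] M [-0.276  0.634  0.056] op 0.0299 gf 39.3 tilt [-0.0006 -0.0005]
shift cm [-0.01 -0.03 -0.09] turn 13.77
```

View pics/c7.png

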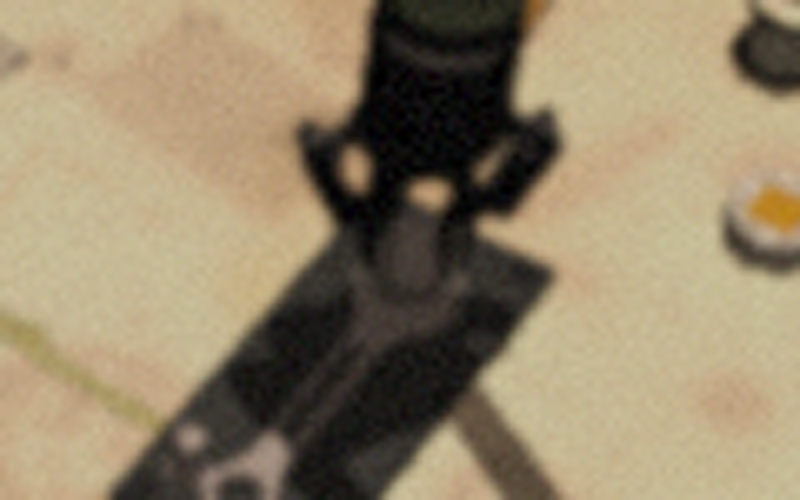

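The fingers straddle the jam nut at crop (410,260) above the spanner jaw. An opening of 30 mm means the pads are on its flats. Turning clockwise.

```bash
python3 -m jog '[[0,0,0,1,2],[0,0,0,1.5,2],[0,0,0,1.5,2],[0,0,0,1.5,2],[0,0,0,1.5,2],[0,0,0,1,2],[0,0,0,0,2],[0,0,0,0,2]]' 60 >/dev/null
python3 chk.py .2 && python3 -m jog '[[0,0,0,1,2],[0,0,0,1.5,2],[0,0,0,1.5,2],[0,0,0,1.5,2],[0,0,0,1.5,2],[0,0,0,1,2],[0,0,0,0,2],[0,0,0,0,2]]' >/dev/null
python3 chk.py .2; python3 go.py
```

```text
CHK t 18.60 yaw 125.76 Mz 0.009 F [-2.7 -1.4  5. ] op 0.0286 gf 59 z 0.0361
CHK t 19.27 yaw 117.77 Mz 0.021 F [-2.5 -0.7  5.4] op 0.0287 gf 59 z 0.0360
t 19.27 tcp [ 0.4884 -0.093   0.036 ] yaw 117.77 q [-0.36  0.3   1.88  0.    0.96 -0.85] F [-2.49 -0.7   5.42] M [-0.081  0.428  0.021] op 0.0287 gf 58.8 tilt [ 0.0002 -0.    ]
```

```bash
python3 -m jog '[[0,0,0,1,2],[0,0,0.01,1.5,2],[0,0,0,1.5,2],[0,0,0,1.5,2],[0,0,0,1.5,2],[0,0,0,1,2],[0,0,0,0,2],[0,0,0,0,2]]' 60 >/dev/null
python3 chk.py .15 && python3 -m jog '[[0,0,0,1,2],[0,0,0.01,1.5,2],[0,0,0,1.5,2],[0,0,0,1.5,2],[0,0,0,1.5,2],[0,0,0,1,2],[0,0,0,0,2],[0,0,0,0,2]]' >/dev/null &&
python3 chk.py .15 && python3 -m jog '[[0,0,0,1,2],[0,0,0.01,1.5,2],[0,0,0,1.5,2],[0,0,0,1.5,2],[0,0,0,1.5,2],[0,0,0,1,2],[0,0,0,0,2],[0,0,0,0,2]]' >/dev/null && python3 chk.py .15 && python3 -m jog '[[0,0,0,1,2],[0,0,0.01,1.5,2],[0,0,0,1.5,2],[0,0,0,1.5,2],[0,0,0,1.5,2],[0,0,0,1,2],[0,0,0,0,2],[0,0,0,0,2]]' >/dev/null; python3 chk.py .15
```

```text
CHK t 19.93 yaw 109.76 Mz 0.002 F [-1.8  0.3  5.8] op 0.0282 gf 59 z 0.0359
CHK t 20.60 yaw 101.79 Mz 0.121 F [-1.   0.8  4.7] op 0.0282 gf 59 z 0.0358
CHK t 21.27 yaw 93.83 Mz 0.327 F [-0.6  1.   5.1] op 0.0279 gf 60 z 0.0358
CHK t 21.27 yaw 93.83 Mz 0.327 F [-0.6  1.   5.1] op 0.0279 gf 60 z 0.0358
```

```bash
python3 -m jog '[[0,0,0,1,2],[0,0,0,1,2],[0,0,0,1,2],[0,0,0,1,2],[0,0,0,0,2],[0,0,0,0,2],[0,0,0,0,2],[0,0,0,0,2]]' 80 >/dev/null
python3 chk.py .5 && python3 -m jog '[[0,0,0,1,2],[0,0,0,1,2],[0,0,0,1,2],[0,0,0,0,2],[0,0,0,0,2],[0,0,0,0,2],[0,0,0,0,2],[0,0,0,0,2]]' >/dev/null; python3 chk.py .5
```

```text
CHK t 21.93 yaw 89.89 Mz 0.580 F [-1.1  1.1  5.6] op 0.0275 gf 79 z 0.0359
CHK t 21.93 yaw 89.89 Mz 0.580 F [-1.1  1.1  5.6] op 0.0275 gf 79 z 0.0359
```

```bash
python3 -m jog '[[0,0,0,1,2],[0,0,0,1,2],[0,0,0,1,2],[0,0,0,0,2],[0,0,0,0,2],[0,0,0,0,2],[0,0,0,0,2],[0,0,0,0,2]]' 80 >/dev/null
python3 chk.py .83 && python3 -m jog '[[0,0,0,1,2],[0,0,0,1,2],[0,0,0,0.5,2],[0,0,0,0,2],[0,0,0,0,2],[0,0,0,0,2],[0,0,0,0,2],[0,0,0,0,2]]' >/dev/null; python3 chk.py .9;python3 go.py
```

```text
CHK t 22.60 yaw 86.94 Mz 0.820 F [0.1 2.1 5.7] op 0.0273 gf 79 z 0.0360
CHK t 23.27 yaw 84.47 Mz 0.919 F [-0.1  1.4  5.7] op 0.0273 gf 80 z 0.0359
t 23.27 tcp [ 0.4893 -0.0929  0.0359] yaw 84.47 q [-0.36  0.3   1.88 -0.    0.95 -0.26] F [-0.13  1.37  5.67] M [0.257 0.073 0.919] op 0.0273 gf 79.5 tilt [ 0.0018 -0.0007]
```

```bash
python3 -m jog '[[0,0,0,1,2],[0,0,0,0.5,2],[0,0,0,0,2],[0,0,0,0,2],[0,0,0,0,2],[0,0,0,0,2],[0,0,0,0,2],[0,0,0,0,2]]' 80 >/dev/null
python3 chk.py .9
python3 - <<'E'
from jaw import *
p,d=shot("scene")
u,v=map(int,proj("scene",[.495,.04,.03])[0])
cv2.imwrite("pics/c8.png",cv2.resize(p[v-40:v+40,u-60:u+60],(780,520),interpolation=2))
E
python3 chk.py .9
```

```text
CHK t 23.93 yaw 82.99 Mz 1.030 F [0.6 1.4 4.4] op 0.0271 gf 80 z 0.0360
CHK t 23.98 yaw 82.99 Mz 1.085 F [0.2 1.6 5. ] op 0.0275 gf 80 z 0.0360
```

View pics/c8.png

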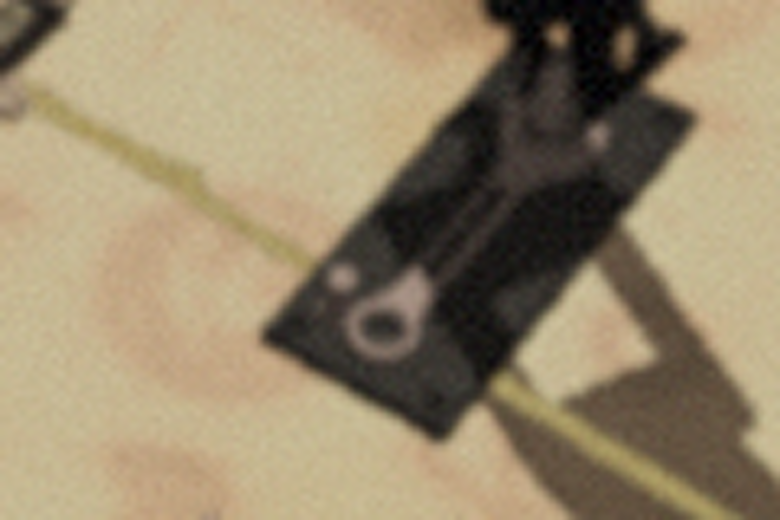

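```bash
python3 -m jog '[[0,0,0,0,2],[0,0,0,0,3.5],[0,0,0,0,4.5],[0,0,0,0,5.5],[0,0,-1,0,6],[0,0,-2,0,6],[0,0,-2,0,6],[0,0,-2,0,6]]'
python3 -m jog '[[0,0,-2,0,6],[0,0,-2,0,6],[0,3,0,0,6],[0,4,0,0,6],[0,4,0,0,6],[0,4,0,0,6],[0,3,0,0,6],[0,2,0,0,6]]' >/dev/null
python3 go.py
python3 - <<'E'
from jaw import *
p,d=shot("top","top9");print("")
P,uv=cloud(d,305,205,400,260);k=(P[:,2]>.0165)&(P[:,2]<.026)
img=np.zeros(p.shape[:2],np.uint8);img[uv[k][:,1],uv[k][:,0]]=255
cv2.imwrite("pics/c9.png",cv2.resize(np.hstack([p[200:260,305:405],cv2.merge([img]*3)[200:260,305:405]]),(800,240),interpolation=2))
E
```

```text
t: 24.65
tcp_pos: [0.4879, -0.0929, 0.1064]
orientation: [-0.0, 0.751, 0.661, -0.0]
force: [0.7, -0.4, -0.3]
opening: 0.0602
grip_force: 0.0
t 25.32 tcp [ 0.6895 -0.1187  0.1459] yaw 82.74 q [-0.29  0.53  1.28  0.    1.32 -0.17] F [-0.35 -0.66 -0.27] M [-0.024  0.01   0.023] op 0.0596 gf 0.0 tilt [ 0.0019 -0.0003]
```

View pics/c9.png

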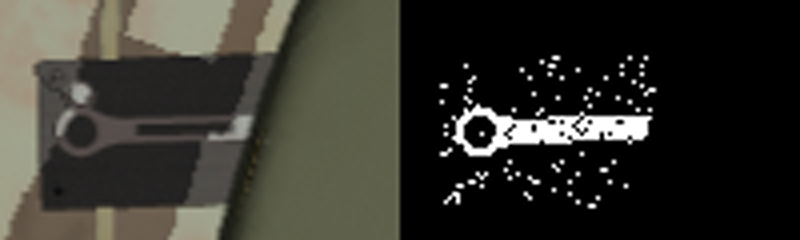

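The ring at crop (80,130) touches the post at (80,93), and the handle runs along y=130. I'll fit its line.

```bash
python3 - <<'E'
from jaw import *
p,d=shot("top")
P,uv=cloud(d,315,222,372,243);k=((P[:,2]>.0165)&(P[:,2]<.027)).reshape(21,57).astype(np.uint8)
k=cv2.morphologyEx(k,cv2.MORPH_CLOSE,np.ones((2,2)));n,l,st,_=cv2.connectedComponentsWithStats(k,connectivity=4);k=(l==1+st[1:,4].argmax()).ravel()
w=ray("top",uv[k],.021)[:,:2];h=w[(w[:,1]>-.035)&(w[:,1]<.045)];print(len(w),len(h),"y range",w[:,1].min(),w[:,1].max())
ys=np.arange(-.03,.045,.0075);m=[];
for y in ys:
    q=h[abs(h[:,1]-y)<.004,0]
    if len(q)>2:m.append((y,(q.min()+q.max())/2,np.ptp(q)))
m=np.array(m);print(m.round(4).tolist());f=np.polyfit(m[:,0],m[:,1],1);print("x at grip y",np.polyval(f,-.0101),"angle",90-np.degrees(np.arctan(f[0])))
rg=w[w[:,1]>.053];print("ring",(rg.min(0)+rg.max(0))/2)
E
python3 go.py .4835 -.0101 .12 93.2
```

```text
334 180 y range -0.052733817959940976 0.09211725141665225
[[-0.03, 0.4826, 0.0177], [-0.0225, 0.4838, 0.0149], [-0.015, 0.4836, 0.0149], [-0.0075, 0.4805, 0.0208], [0.0, 0.4817, 0.0179], [0.0075, 0.4816, 0.0179], [0.015, 0.4828, 0.0267], [0.0225, 0.4767, 0.0207], [0.03, 0.4824, 0.0208], [0.0375, 0.4792, 0.0148]]
x at grip y 0.48224134305675576 angle 93.1057427860267
ring [0.47694498 0.07281859]
t 25.42 tcp [ 0.6893 -0.1187  0.1455] yaw 82.75 q [-0.29  0.53  1.28  0.    1.32 -0.17] F [-0.5   0.28 -0.44] M [0.009 0.07  0.003] op 0.0601 gf 0.0 tilt [ 0.002  -0.0004]
shift cm [  8.18 -21.79   2.5 ] turn -10.45
```

```bash
python3 -m jog '[[0.6,-1.5,0,0,6],[1.2,-3.2,0,0,6],[1.4,-3.8,0,0,6],[1.4,-3.8,0,0,6],[1.4,-3.8,0,-4,6],[1,-3,0,-4,6],[0.7,-2,0,-3.7,6],[0,0,0,0,6]]' 
python3 -m jog '[[0,0,1,0,6],[0,0,2,0,6],[0,0,1,0,6],[0,0,0,0,6],[0,0,0,0,6],[0,0,0,0,6],[0,0,0,0,6],[0,0,0,0,6]]' >/dev/null
python3 go.py .4825 -.0101 .0195 94.5
```

```text
t: 26.08
tcp_pos: [0.4787, -0.0177, 0.1444]
orientation: [-0.003, 0.678, 0.735, -0.001]
force: [-0.7, 0.2, -0.1]
opening: 0.0601
grip_force: 0.0
t 26.75 tcp [ 0.486  -0.0202  0.1062] yaw 94.44 q [-0.22  0.17  1.87  0.    1.1  -0.3 ] F [ 0.27 -0.01 -0.44] M [-0.036  0.002 -0.06 ] op 0.0601 gf 0.0 tilt [ 0.0015 -0.0003]
shift cm [ 1.03 -0.28  8.67] turn -0.06
```

```bash
python3 -m jog '[[0.6,-0.15,1,0,6],[0.43,-0.13,1.5,0,6],[0,0,2,0,6],[0,0,2,0,6],[0,0,1.2,0,6],[0,0,0.5,0,6],[0,0,0,0,6],[0,0,0,0,6]]' 60 >/dev/null
python3 go.py .4825 -.0101 .0195 94.5
```

```text
t 27.42 tcp [ 0.4817 -0.0097  0.0236] yaw 94.46 q [-0.2   0.3   1.92  0.    0.92 -0.28] F [ 0.77 -0.29  0.06] M [ 0.039  0.041 -0.003] op 0.06 gf 0.0 tilt [0.0001 0.0001]
shift cm [-0.05  0.08  0.41] turn -0.04
```

```bash
python3 -m jog '[[0,0.05,0.2,0,5],[0,0,0.2,0,4],[0,0,0,0,3.2],[0,0,0,0,2.6],[0,0,0,0,2.2],[0,0,0,0,1.9],[0,0,0,0,1.6],[0,0,0,0,1.2]]' 20 >/dev/null
python3 go.py .4825 -.0101 .0195 94.5
```

```text
t 28.08 tcp [ 0.4836 -0.0099  0.0203] yaw 94.44 q [-0.2   0.31  1.92  0.    0.91 -0.28] F [3.57 1.72 0.17] M [ 0.277 -0.651  0.005] op 0.0163 gf 19.5 tilt [ 0.0033 -0.0001]
shift cm [-0.02 -0.11  0.08] turn -0.06
```

```bash
python3 -m jog '[[0,0,0,0,1.2],[0,0,0,0,1.2],[0,0,0,0,1.2],[0,0,-0.1,0,1.2],[0,0,-0.1,0,1.2],[0,0,0,0,1.2],[0,0,0,0,1.2],[0,0,0,0,1.2]]' 60 >/dev/null
python3 go.py
python3 -m jog '[[0.2,0,0,0,1.2],[0.3,0,0,0,1.2],[0.3,0,0,0,1.2],[0.3,0,0,0,1.2],[0.3,0,0,0,1.2],[0,0,0,0,1.2],[0,0,0,0,1.2],[0,0,0,0,1.2]]' >/dev/null
python3 go.py
```

```text
t 28.75 tcp [ 0.4815 -0.01    0.021 ] yaw 94.46 q [-0.2   0.3   1.92 -0.    0.91 -0.28] F [ 4.72 -0.98 -3.54] M [-0.027 -0.712  0.12 ] op 0.0129 gf 50.3 tilt [-0.0011 -0.0002]
t 29.42 tcp [0.4798 0.0042 0.021 ] yaw 94.45 q [-0.17  0.3   1.93 -0.    0.91 -0.25] F [ 2.05 -0.3  -2.85] M [-0.128 -0.354  0.189] op 0.0127 gf 51.1 tilt [-0.0024  0.0003]
```

```bash
python3 -m jog '[[0.5,0,0,0,1.2],[0.6,0,0,0,1.2],[0.7,0,0,0,1.2],[0.7,0,0,0,1.2],[0.7,0,0,0,1.2],[0.4,0,0,0,1.2],[0,0,0,0,1.2],[0,0,0,0,1.2]]' >/dev/null
python3 go.py
python3 -m jog '[[0,0,-0.5,0,1.2],[0,0,-1,0,1.2],[0,0,-1.5,0,1.2],[0,0,-2,0,1.2],[0,0,-2,0,1.2],[0,0,-1.5,0,1.2],[0,0,-0.5,0,1.2],[0,0,0,0,1.2]]' >/dev/null
python3 go.py .585 .2977 .1 97
```

```text
t 30.08 tcp [0.478  0.0405 0.0214] yaw 94.51 q [-0.1   0.3   1.93 -0.    0.91 -0.17] F [-0.05  0.07 -2.08] M [-0.002  0.002  0.007] op 0.013 gf 50.9 tilt [-0.0003 -0.0001]
t 30.75 tcp [0.48   0.0396 0.1139] yaw 94.42 q [-0.1   0.14  1.88 -0.    1.11 -0.17] F [ 0.44 -0.14 -2.45] M [-0.03  -0.016  0.   ] op 0.0132 gf 51.0 tilt [ 0.0051 -0.0005]
shift cm [24.93 12.45  1.43] turn -2.58
```

```bash
python3 -m jog '[[1,0.5,0,0,1.2],[2,1,0,-1,1.2],[3,1.4,0,-1,1.2],[3.5,1.7,0,-1,1.2],[3.5,1.6,0,-1,1.2],[3.5,1.6,0,-1,1.2],[3,1.4,0,-1,1.2],[2.5,1.2,0,-1,1.2]]' >/dev/null
python3 go.py .59 .2977 .1 103
```

```text
t 31.42 tcp [0.552  0.2745 0.1093] yaw 101.57 q [0.32 0.41 1.54 0.   1.19 0.12] F [-0.09 -0.43 -2.17] M [-0.042 -0.04   0.002] op 0.013 gf 50.9 tilt [-0.003  0.   ]
shift cm [1.51 4.19 0.92] turn -1.43
```

```bash
python3 -m jog '[[0.8,2,0,-1.4,1.2],[0.7,2.1,1,0,1.2],[0,0,2,0,1.2],[0,0,2,0,1.2],[0,0,2,0,1.2],[0,0,1.4,0,1.2],[0,0,0.6,0,1.2],[0,0,0,0,1.2]]' >/dev/null
python3 go.py .59 .2977 .0085 103
```

```text
t 32.08 tcp [0.5873 0.2942 0.018 ] yaw 102.85 q [0.33 0.61 1.46 0.   1.08 0.11] F [-0.21 -0.55 -2.31] M [-0.002  0.069 -0.041] op 0.0132 gf 50.7 tilt [-0.0061 -0.002 ]
shift cm [0.28 0.35 0.94] turn -0.15
```

```bash
python3 -m jog '[[0,0,0.4,0,1.2],[0,0,0.3,0,1.2],[0,0,0.15,0,1.2],[0,0,0.1,0,1.2],[0,0,0,0,1.2],[0,0,0,0,1.2],[0,0,0,0,1.2],[0,0,0,0,1.2]]' >/dev/null
python3 go.py
python3 -m jog '[[0,0,0,0,1.8],[0,0,0,0,2.5],[0,0,0,0,3.5],[0,0,0,0,4.5],[0,0,0,0,5],[0,0,-0.5,0,5],[0,0,-1.5,0,5],[0,0,-2,0,5]]' >/dev/null
python3 -m jog '[[0,0,-3,0,5],[0,0,-3,0,5],[0,0,-3,0,5],[0,0,-3,0,5],[-4,0,0,0,5],[-4,0,0,0,5],[-4,0,0,0,5],[-4,0,0,0,5]]' >/dev/null
python3 -m jog '[[-4,0,0,0,5],[-4,0,0,0,5],[-4,0,0,0,5],[-2,0,0,0,5],[0,0,0,0,5],[0,0,0,0,5],[0,0,0,0,5],[0,0,0,0,5]]' >/dev/null
python3 go.py
python3 - <<'E'
from jaw import *
p,d=shot("top","top10")
P,uv=cloud(d,215,165,295,215);k=(P[:,2]>.006)&(P[:,2]<.04);print("z of spanner px",np.percentile(P[k,2],[10,50,90]),k.sum())
cv2.imwrite("pics/c10.png",cv2.resize(p[140:290,180:480],(800,400),interpolation=2))
E
```

```text
t 32.75 tcp [0.5901 0.2948 0.0124] yaw 102.85 q [0.33 0.62 1.46 0.   1.06 0.11] F [-0.89 -0.71 -3.  ] M [-0.002  0.04   0.007] op 0.0131 gf 50.9 tilt [0.0006 0.0002]
t 34.75 tcp [0.6564 0.0038 0.1726] yaw 102.95 q [-0.13  0.42  1.38  0.    1.33 -0.35] F [-0.28  0.51  0.36] M [0.016 0.043 0.009] op 0.0501 gf 0.0 tilt [0.0003 0.0005]
z of spanner px [0.00647819 0.00846631 0.01217048] 541
```

View pics/c10.png

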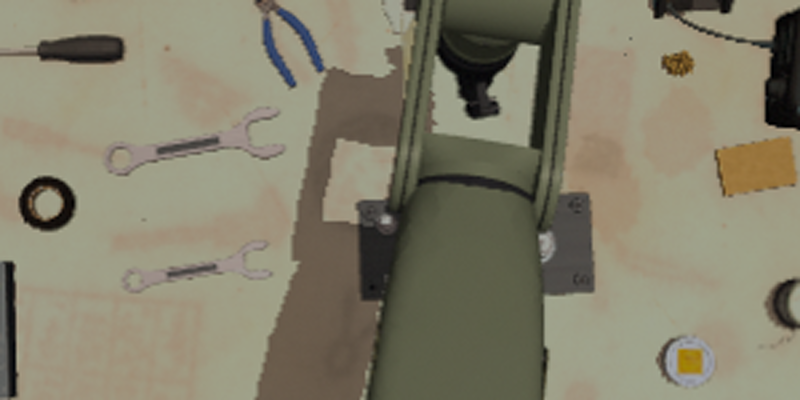

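The large spanner lies flat on the bench at crop (195,140). The tape, tin and small spanner are unmoved, and the arm is clear.

```bash
python3 -c "
from workcell import ctrl
print(ctrl.hand_in())"
```

```text
the job is handed in; nothing more can be done
None
```

The jam nut is tightened to about 1.0 N m against the held lower nut, the large spanner is off and lying flat on the bench, and the job is handed in; no verdict came back, and the post load is inferred from the wrist torque (about 4.5–6.5 N), not measured directly.

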